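Lock the bench tweezers' ring and hold the tips at the gauge lines

ROBOT

A 6-joint arm with a two-finger parallel gripper is mounted at the origin on a cart in front of the work surface, level with it; the furniture and walls round the work are solid. World frame = base frame: x ahead of the robot, y to its left, z up, the work surface at z = 0. Lengths are in m, angles in degrees, forces in N, time in s.
With the tool pointing down it reaches from about 0.325 to 0.875 m from the base axis. Payload 4.4 kg.
Tool frame: the origin (TCP) lies between the finger pads; the fingertips stand 22 mm ahead of it and the grasp point (between the pads) lies 3 mm ahead of it; z points along the fingers, y is the direction in which the jaws open and shut (so a half turn about z gives the same grasp; the last joint's range is limited). The gripper opens to 85 mm and grips with 20 to 120 N. Pads are 22 mm wide; open, the fingers measure 114 mm over their backs; the gripper's body (76 mm by 85 mm) begins 54 mm behind the grasp point. The pads swing forward as they close: fully open they stand 13 mm farther back than shut.
Start: joints at [62.71, 11.837, 88.321, -0, 79.842, -8.623], TCP at [0.184, 0.545, 0.253] pointing down, gripper open.
Joint ranges: [-156.59, 156.59], [-49.26, 127.26], [12.9, 141.05], [-63.56, 243.56], [4.71, 150.69], [-161.64, 161.64]. Speed limits (degrees/s): [159.86, 159.86, 180, 180, 180, 180].

INTERFACE

Orientations are given as a 3x3 rotation matrix whose columns are the frame's x, y, z axes.
In Python, from plant import monitor, imaging, job gives the robot as it stands. The module is installed in compiled form; this text tells all that it offers.
- The arm moves only by the tool carry_out, never from a script. Its argument "commands" is one flat list of numbers, 7 for each row, row after row: the turn, a rotation vector about the tool's x, y, z in rad, then the shift along the tool's x, y, z in cm, then the opening, from 0 (shut) to 1 (fully open). In form: [rx, ry, rz, tx, ty, tz, gripper, rx, ry, rz, tx, ty, tz, gripper, ...]. A call has 1 to 8 rows; each row is the pose to reach, as a shift and turn from the pose commanded when the call began, along the tool's axes at that moment; what a row does not reach only later rows make up. A row lasts 1/10 s, in which the tool goes at most 50 mm and 8.59 degrees, less where a joint would pass 70% of its speed; a pose out of reach is approached as far as the arm can. A call with a gripper value outside its range is refused whole. The fingers move at their own pace and stop on an object; "grip_force" is the grip in N (left out, the last holds). Time passes only in rows, so rows that repeat a pose let the fingers close. It gives the time, the measured TCP pose, the force and the opening at its end, in the units of the state.
- monitor.observe(): the state, without advancing time (a new reading comes with each control period).
- imaging.camera(name): name is "scene" or "top" or "wrist"; returns the picture (384x512x3 uint8, blue, green, red); there is no depth.
- imaging.camera_info(name): a dict with "fx", "fy", "cx", "cy" (pixels), "rvec" (rotation vector, rad) and "tvec" (3), from world to camera coordinates, as OpenCV has them. Camera axes: x right, y down, z forward; pixel columns grow to the right and rows downward; lengths in m; the calibration is good to about 2 mm. The wrist camera is an equidistant fisheye: a pixel r from the principal point sees the ray r / f radians off the axis. A picture is of the moment at which its call begins: read the wrist's pose just before it. camera_info takes no time and is no camera call; for the wrist camera it gives the pose at the moment of the call.
- job.finish_job(): hands the job in, once; it reports no verdict.
The state is a dict: "time_s": time; "joint_positions": joint angles; "joint_vel": joint speeds; "joint_torque": joint torques, N m; "eef_pos": TCP position; "ee_rot": TCP orientation; "wrist_force": force on the tool from outside, world axes, zero at the start; "wrist_torque": the same for the moment, N m; "grip_width": finger opening in m.
Only numpy, scipy, OpenCV 4.12 (cv2) and the standard library are available. Lean on these libraries where they do the work, as an engineer would, in place of code of your own. Each camera call takes 0.05 s, during which the arm holds its last target. There are 200 camera calls.

TASK

Lock the holder of the sprung bench tweezers: turn its lock ring by the upright pin until the pin stands over the long engraved line on the disc, and let go of the pin. Only then squeeze the tweezers between your fingers by their two ribbed pads until the tips are as far apart as the two engraved lines on the gauge plate under them (14 mm), never letting the tips meet, and finish while still holding them steadily at that gap, so that I can set the stop screw. Leave the other things on the table where they are.

Things in the scene. Friction and masses are not known exactly. Their poses are not given: they have to be found in the camera images.
- tweezer_stand: fixed stand: wooden board 150 (x) x 265 (y) x 16 mm; origin on the table top under it. Own +y runs along the tweezers from heel to tips (roughly the robot's left), own +x roughly away from the robot, z up. At own y = -75 mm an aluminium disc (136 mm wide, top z = 20 mm) and a post with lock ring and tweezer head; gauge plate at the other end. Nothing on it is above 89 mm.
- lock_ring (a joint): angle of the knurled lock ring on the post, rad; 0 = unlocked (pin towards the stand's +x), grows clockwise seen from above; 1.35 = locked, pin over the long engraved line; it can go past, to a stop at 1.8. Starts between 0 and 0.35. Takes about 3 N at the pin and stays where it is left.
- ring_pin (a point): the ring's upright steel pin, 12 mm thick, 55 mm from the ring's axis, its free part reaching from z = 45 to 88 mm; this point is on its centre line at z = 73 mm. Below z = 45 mm a 10 mm wide arm joins it to the ring (54 mm wide, z 34 to 48 mm).
- ring_axis (a point): point on the ring's upright axis, at z = 73 mm (inside the post head, 34 mm wide)
- locked_line (a point): point on the long engraved dark line on the disc (3 mm wide, radial), z = 20 mm, 55 mm from the ring axis: straight below the pin's centre when locked. (The unlocked stop has only a small dot.)
- squeeze_point (a point): midway between the two ribbed rubber pads, at half their height (z = 71 mm). Pads 28 mm long (y), 17 mm high; fingers close along the stand's own x. Width over the pads: 56 mm at rest, about 37 mm (and parallel) at the 14 mm tip gap; the gap changes about 1.65 times as much as this width. Free below down to z = 16 mm.
- gauge (a point): centre of the top of the aluminium gauge plate (66 x 32 mm, z = 54 mm) under the tips, with two dark engraved lines along y, 14 mm apart
- leg_near: the steel tweezer leg on the robot's side (-x), 145 mm long, 14 mm high at z = 71 mm, hinged with a spring at its heel, which is this origin; one newton or two starts it moving at the pad, about 5 N at the pad brings it to the 14 mm gap (7 N closes the tips). Own axes are as the stand's when at rest.
- leg_far: the other tweezer leg (+x side), its mirror image, with the same spring
- tip_near (a point): inner face of the near leg's tip, at z = 71 mm, over the gauge plate, 57 mm beyond the squeeze point along the stand's y
- tip_far (a point): inner face of the far leg's tip, likewise. The tip gap is the distance between tip_near and tip_far: 44 mm at rest
- eraser: white eraser block, 20 x 42 x 12 mm; bystander, origin at its underside
- tile_green: dark square glaze tile, 50 x 58 x 8 mm; bystander, origin at its underside
- pencil_stub: short pencil, 8 mm thick, 96 mm long; bystander, origin at its underside
- bisque_cup_b: small terracotta cup, 65 mm wide, 50 mm high; bystander, origin at its underside
- masking_tape: roll of masking tape lying flat, 105 mm wide, 20 mm high; bystander, origin at its underside
- brush_3: paintbrush, 11 mm thick, 210 mm long; bystander, origin at its underside

How it is judged (in metres and radians):
On the way, in this order (a step that is already met when the one before it is completed fails the run):
1. the lock ring is turned to the locked line and the pin let go (value of joint lock_ring between 1.2 and 1.5 rad and contact force between the fingers and tweezer_stand below 0.2 N and distance between tip_near and tip_far above 0.036 m), for 0.2 s.
2. with the ring locked, both legs are squeezed by the fingers to the marked gap and held steady for a second (value of joint lock_ring between 1.2 and 1.5 rad and distance between tip_near and tip_far between 0.011 and 0.017 m and contact force between the fingers and leg_near above 0.8 N and contact force between the fingers and leg_far above 0.8 N and angular speed of each of leg_near, leg_far below 0.08 rad/s), for 1 s.
At the end, for the whole second after the job is handed in: lock ring within 0.15 rad of its locked line; the tip gap within 3 mm of 14 mm and steady (legs turn slower than 0.08 rad/s), with the gripper's fingers pressing on both legs, still holding (all of step 2); the arm keeps its last pose, push and grip.
It fails at once if the tweezers are squeezed while the ring is not locked (distance between tip_near and tip_far below 0.03 m and (value of joint lock_ring below 1.15 rad or value of joint lock_ring above 1.55 rad)).
It fails at once if the tips meet (gap under 3 mm) (distance between tip_near and tip_far below 0.003 m).
It fails at once if another thing on the table is pushed more than 20 mm away (distance of any of eraser, tile_green, pencil_stub, bisque_cup_b, masking_tape, brush_3 from where it was at the start of the episode above 0.02 m).
It also fails if it takes over 53 s, if anything falls off the work surface, if the arm or the gripper's body presses on something with over 40 N, if the wrist force passes 120 N, or if a joint passes its speed limit or range.

## Working session

There is one attempt and no reset: what is moved stays moved. The work goes in short steps, Python scripts to look and compute and a tool call to move; the robot and the scene stay as the last step left them, time stands still between calls to the robot, and variables do not carry over. Pictures are saved under pics/ and viewed, about 8 in all and at most 12, crops included, and the job is handed in when it is done.

Besides the shell and the picture viewer there is one more tool, called after "Emit:" as name(argument=value, ...) on one line, values as JSON. carry_out: Moves the arm, as the interface text tells. Its arguments: {"type":"object","properties":{"commands":{"type":"array"},"grip_force":{"type":"number"}},"required":["commands"]}

```bash
mkdir -p pics; cat > h.py <<'E'
import numpy as np, cv2
from plant import monitor, imaging, job
def P(info,X):
    return cv2.projectPoints(np.array(X,float).reshape(-1,3),np.array(info['rvec'],float),np.array(info['tvec'],float),np.array([[info['fx'],0,info['cx']],[0,info['fy'],info['cy']],[0,0,1.]]),None)[0].reshape(-1,2)
def ray(info,u,v,wrist=False):
    R=cv2.Rodrigues(np.array(info['rvec'],float))[0];c=-R.T@np.array(info['tvec'],float).ravel()
    x,y=(u-info['cx'])/info['fx'],(v-info['cy'])/info['fy']
    if wrist:
        r=np.hypot(x,y);d=np.array([x/r*np.sin(r),y/r*np.sin(r),np.cos(r)]) if r>1e-9 else np.array([0,0,1.])
    else: d=np.array([x,y,1.])
    return c,R.T@d
def onz(info,u,v,z,wrist=False):
    c,d=ray(info,u,v,wrist);return c+d*(z-c[2])/d[2]
E
python3 - <<'E'
from h import *
s=monitor.observe();print(s['time_s'],s['eef_pos'],np.round(s['ee_rot'],3),s['grip_width'])
for n in('top','scene','wrist'):
    i=imaging.camera_info(n);print(n,i);
    im=imaging.camera(n);cv2.imwrite(f'pics/{n}0.png',im)
a=cv2.imread('pics/top0.png');cv2.imwrite('pics/top0b.png',cv2.resize(a,(800,600),interpolation=cv2.INTER_CUBIC))
E
```

```text
0.0 [0.18370525 0.5440975  0.25208302] [[-0.947  0.32  -0.001]
 [ 0.32   0.947 -0.002]
 [ 0.    -0.002 -1.   ]] 0.0854710790889591
top {'fx': 448.8682444885435, 'fy': 448.8682444885435, 'cx': 252.37669421204157, 'cy': 189.96359018517165, 'rvec': array([ 2.27069845, -1.90181523,  0.21464834]), 'tvec': array([-0.21106666,  0.52720716,  0.9887486 ])}
scene {'fx': 494.57478832224695, 'fy': 494.57478832224695, 'cx': 262.6407536481222, 'cy': 188.65067329965305, 'rvec': array([ 2.21944291, -0.59905234,  0.27332523]), 'tvec': array([-0.5536008 ,  0.16144634,  1.33260495])}
wrist {'fx': 297.3186396354542, 'fy': 297.3186396354542, 'cx': 253.13927758699091, 'cy': 193.7226293504546, 'rvec': array([-2.35955062, -1.69472268, -0.23666663]), 'tvec': array([-0.57389522, -0.03425671,  0.3782677 ])}
```

View pics/top0b.png

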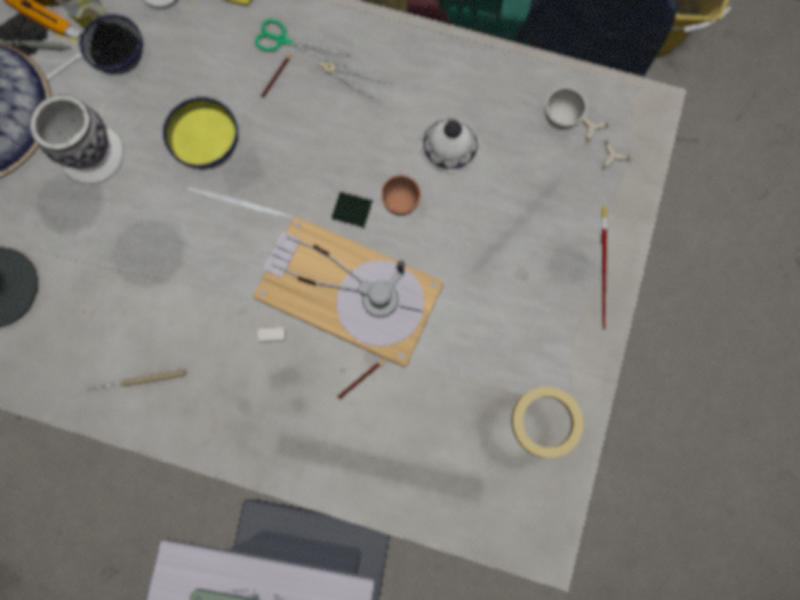

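View pics/scene0.png

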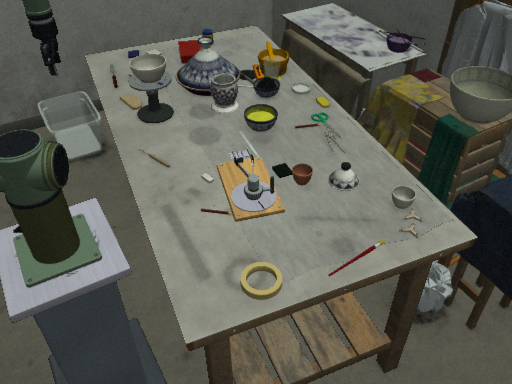

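Top view (800-px scale): board corners about (300,218), (443,287), (405,363), (255,297). Post is at (380,298), the pin top at (401,266), the long line at (410,307) and the gauge at (283,256). The wrist doesn't see the stand yet.

```bash
python3 - <<'E'
from h import *
i=imaging.camera_info('top');im=cv2.imread('pics/top0.png')
hsv=cv2.cvtColor(im,cv2.COLOR_BGR2HSV);m=cv2.inRange(hsv,(8,70,120),(25,255,255));m[:135]=0;m[235:]=0;m[:,:155]=0;m[:,290:]=0
m=cv2.morphologyEx(m,cv2.MORPH_OPEN,np.ones((2,2)))
pts=cv2.findNonZero(m);r=cv2.minAreaRect(pts);b=cv2.boxPoints(r);print(b/0.64)
W=np.array([onz(i,u,v,.016) for u,v in b]);print(W.round(4),[np.linalg.norm(W[k]-W[k-1]).round(4) for k in range(4)])
C=W.mean(0)
for n,(u,v),z in[('disc',(380.5,303),.02),('pin',(401,265),.088),('line out',(423,311),.02),('line in',(400,305),.02),('post',(379.5,290),.085),('gauge',(283,256),.054)]:
    print(n,onz(i,u*.64,v*.64,z).round(4))
E
```

```text
[[252.66705 300.39832]
 [320.10745 169.067  ]
 [468.74905 245.39647]
 [401.30865 376.72778]]
[[ 0.5215  0.1025  0.016 ]
 [ 0.7544  0.0426  0.016 ]
 [ 0.6688 -0.215   0.016 ]
 [ 0.4451 -0.1458  0.016 ]] [np.float64(0.2598), np.float64(0.2404), np.float64(0.2714), np.float64(0.2341)]
disc [ 0.5515 -0.0943  0.02  ]
pin [ 0.5985 -0.1177  0.088 ]
line out [ 0.5506 -0.1613  0.02  ]
line in [ 0.5537 -0.1246  0.02  ]
post [ 0.5566 -0.0932  0.085 ]
gauge [0.5903 0.063  0.054 ]
```

```bash
python3 - <<'E'
from h import *
s=monitor.observe();R=np.array(s['ee_rot']);p=np.array(s['eef_pos'])
i=imaging.camera_info('wrist');c,d=ray(i,i['cx'],i['cy'],True);print('cam in tool',R.T@(c-p),'axis',R.T@d, 'right',R.T@cv2.Rodrigues(i['rvec'])[0][0])
# tall things
t=imaging.camera_info('top')
for n,u,v in[('compote',5,285),('mug',70,125),('lidbowl',0,110)]:print(n,onz(t,u*.64,v*.64,.1))
sc=imaging.camera_info('scene');print('bowl base',onz(sc,155,115,0));
q=onz(sc,155,115,0)
for z in(.1,.15,.2,.25):print(z,P(sc,[q[0],q[1],z]))
tgt=np.array([.57,-.06,.30]);print('shift tool cm',R.T@(tgt-p)*100)
E
```

```text
cam in tool [ 0.07150613 -0.00037471 -0.12024841] axis [-0.27559204  0.00116869  0.96127398] right [ 5.89154573e-04  9.99999278e-01 -1.04686674e-03]
compote [0.46571781 0.43835856 0.1       ]
mug [0.72420303 0.41550396 0.1       ]
lidbowl [0.72950015 0.52769542 0.1       ]
bowl base [0.46753164 0.49690479 0.        ]
0.1 [[151.00891258  91.14045331]]
0.15 [[148.90067278  78.53695947]]
0.2 [[146.7115365   65.44984968]]
0.25 [[144.43675646  51.85074378]]
shift tool cm [-55.92663045 -44.89389668  -4.69709589]
```

Emit:
carry_out(commands=[0,0,0,-28,-22.5,-5,1,0,0,0,-28,-22.5,-5,1,0,0,0,-28,-22.5,-5,1,0,0,0,-28,-22.5,-5,1,0,0,0,-28,-22.5,-5,1,0,0,0,-28,-22.5,-5,1,0,0,0,-28,-22.5,-5,1,0,0,0,-28,-22.5,-5,1])

```text
time_s: 0.95
eef_pos: [0.3796, 0.2385, 0.3041]
ee_rot: [[-0.946, 0.325, 0.002], [0.325, 0.946, -0.001], [-0.002, -0.0, -1.0]]
wrist_force: [-0.0, 1.2, -0.5]
grip_width: 0.0855
```

Emit:
carry_out(commands=[0,0,0.15,-28,-22.5,0,1,0,0,0.18,-28,-22.5,0,1,0,0,0.18,-28,-22.5,0,1,0,0,0.18,-28,-22.5,0,1,0,0,0.18,-28,-22.5,0,1,0,0,0.18,-28,-22.5,0,1,0,0,0.18,-28,-22.5,0,1,0,0,0.18,-28,-22.5,0,1])

```text
time_s: 1.75
eef_pos: [0.5724, -0.0648, 0.3021]
ee_rot: [[-0.873, 0.488, -0.0], [0.488, 0.873, -0.001], [-0.0, -0.001, -1.0]]
wrist_force: [0.4, -0.4, 0.1]
grip_width: 0.0857
```

```bash
python3 - <<'E'
from h import *
s=monitor.observe();print(s['time_s'],s['eef_pos'],np.round(s['ee_rot'],3),s['joint_vel'])
import pickle
i=imaging.camera_info('wrist');im=imaging.camera('wrist');pickle.dump(i,open('w1.pkl','wb'));cv2.imwrite('pics/w1.png',im)
cv2.imwrite('pics/w1b.png',cv2.resize(im,(800,600),interpolation=cv2.INTER_CUBIC))
E
```

```text
1.75 [ 0.5723663  -0.06475856  0.30214638] [[-0.873  0.488 -0.   ]
 [ 0.488  0.873 -0.001]
 [-0.    -0.001 -1.   ]] [-3.16585746  4.7449399  -5.23331978  2.70875621  3.59598252 -4.56684411]
```

View pics/w1b.png

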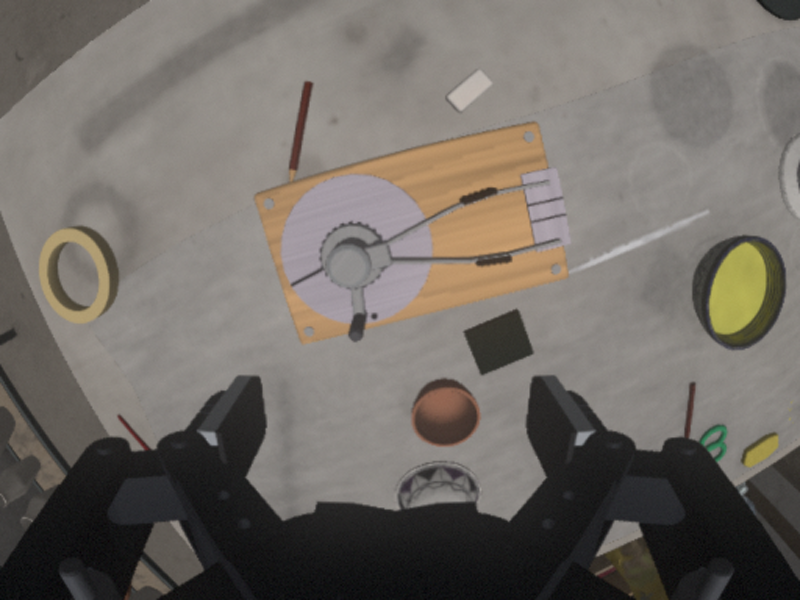

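Wrist view (800 scale): board corners (255,192), (538,122), (568,275), (303,342); disc centre ≈(356,249); pin top ≈(356,334); long line (291,285)–(325,270); pads (478,196) and (494,260); gauge centre ≈(545,208).

```bash
python3 - <<'E'
from h import *
import pickle
i=pickle.load(open('w1.pkl','rb'));f=lambda u,v,z:onz(i,u*.64,v*.64,z,True)[:2]
B=np.array([f(u,v,.016) for u,v in[(255,192),(538,122),(568,275),(303,342)]]);print(B.round(4),[np.linalg.norm(B[k]-B[k-1]).round(4) for k in range(4)])
C=B.mean(0);y=(B[1]-B[0])+(B[2]-B[3]);y/=np.linalg.norm(y);x=np.array([y[1],-y[0]]);print('C',C,'yaw',np.degrees(np.arctan2(x[1],x[0])))
ax=C-.075*y
print('axis',ax)
for n,u,v,z in[('disc',356,249,.02),('post',352,259,.088),('pintop',356,333,.088),('pinbase',359,312,.048),('line out',291,285,.02),('line in',325,270,.02),('padn',478,196,.08),('padf',494,260,.08),('gauge',545,208,.054)]:
    p=f(u,v,z);d=p-ax;print(n,p.round(4),'own',np.round([(p-C)@x,(p-C)@y],4),'r',np.hypot(*d).round(4),'ringang',np.arctan2(-(d@y),d@x).round(3))
E
```

```text
[[ 0.4604 -0.1467]
 [ 0.5278  0.1039]
 [ 0.6668  0.0672]
 [ 0.6025 -0.1828]] [np.float64(0.1467), np.float64(0.2595), np.float64(0.1438), np.float64(0.2581)]
C [ 0.56436809 -0.03957328] yaw -14.743519718033172
axis [ 0.54528115 -0.11210388]
disc [ 0.5507 -0.0931] own [ 0.0004 -0.0552] r 0.0198 ringang -1.55
post [ 0.5488 -0.0888] own [-0.0026 -0.0515] r 0.0236 ringang -1.679
pintop [ 0.5998 -0.1154] own [ 0.0535 -0.0643] r 0.0546 ringang -0.197
pinbase [ 0.5955 -0.1137] own [ 0.049  -0.0638] r 0.0503 ringang -0.225
line out [ 0.5496 -0.1613] own [ 0.0167 -0.1215] r 0.0494 ringang 1.225
line in [ 0.5533 -0.1268] own [ 0.0115 -0.0872] r 0.0168 ringang 0.813
padn [0.5536 0.0149] own [-0.0243  0.05  ] r 0.1273 ringang -1.763
padf [0.6025 0.0035] own [0.0259 0.0514] r 0.129 ringang -1.369
gauge [0.5913 0.0639] own [-0.0003  0.1069] r 0.1819 ringang -1.573
```

Emit:
carry_out(commands=[0,0,-0.06,-4.85,-3.15,4,1,0,0,-0.06,-4.85,-3.15,8,1,0,0,-0.06,-4.85,-3.15,12,1,0,0,-0.06,-4.85,-3.15,14,0.8,0,0,-0.06,-4.85,-3.15,14,0.6,0,0,-0.06,-4.85,-3.15,14,0.6])

```text
time_s: 2.4
eef_pos: [0.5977, -0.1105, 0.1636]
ee_rot: [[-0.903, 0.43, -0.0], [0.43, 0.903, 0.0], [0.0, 0.0, -1.0]]
wrist_force: [0.7, -0.2, 0.3]
grip_width: 0.0513
```

```bash
python3 - <<'E'
from h import *
import pickle
s=monitor.observe();print(s['time_s'],s['eef_pos'],np.round(s['ee_rot'],3),s['grip_width'])
i=imaging.camera_info('wrist');im=imaging.camera('wrist');pickle.dump(i,open('w2.pkl','wb'))
cv2.imwrite('pics/w2.png',im);cv2.imwrite('pics/w2b.png',cv2.resize(im,(800,600),interpolation=cv2.INTER_CUBIC))
# disc circle from first wrist image
im=cv2.imread('pics/w1.png');i=pickle.load(open('w1.pkl','rb'));hsv=cv2.cvtColor(im,cv2.COLOR_BGR2HSV)
print('disc hsv',hsv[int(215*.64),int(320*.64)],'wood',hsv[int(165*.64),int(420*.64)])
m=cv2.inRange(hsv,(110,8,60),(170,80,255));m[:,int(445*.64):]=0;m[:,:int(270*.64)]=0;m[:105]=0;m[int(330*.64):]=0
c=max(cv2.findContours(m,0,cv2.CHAIN_APPROX_NONE)[0],key=cv2.contourArea);h=cv2.convexHull(c)[:,0]
W=np.array([onz(i,u,v,.02,True)[:2] for u,v in h]);A=np.c_[2*W,np.ones(len(W))]
for _ in range(4):
    q=np.linalg.lstsq(A,(W**2).sum(1),rcond=None)[0];r=np.sqrt(q[2]+q[0]**2+q[1]**2);e=np.hypot(*(W-q[:2]).T)-r;k=abs(e)<.0015;W,A=W[k],A[k]
print('disc centre',q[:2],'r',r,len(W))
E
```

```text
2.4 [ 0.59769675 -0.11045237  0.16363169] [[-0.903  0.43  -0.   ]
 [ 0.43   0.903  0.   ]
 [ 0.     0.    -1.   ]] 0.051259105598585424
disc hsv [150  11 158] wood [ 16 108 174]
disc centre [ 0.55128683 -0.09434497] r 0.0662580017572844 34
```

View pics/w2b.png

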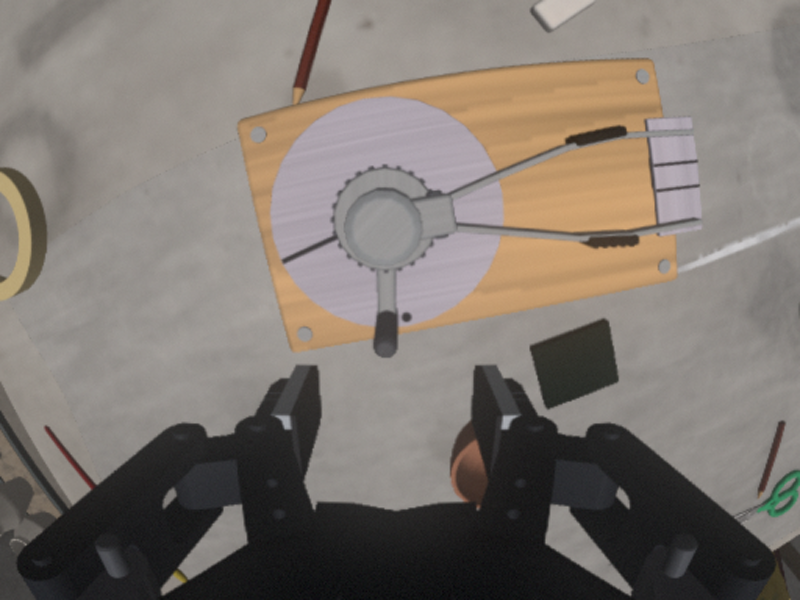

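Close view: pin top centre ≈(385,347), post head centre ≈(384,225), line (284,262)–(335,238), pads (597,135), (612,240). The pin sits midway between the fingers, a bit ahead of them.

```bash
python3 - <<'E'
from h import *
import pickle
i=pickle.load(open('w2.pkl','rb'));f=lambda u,v,z:onz(i,u*.64,v*.64,z,True)[:2]
B=np.array([f(u,v,.016) for u,v in[(239,122),(655,59),(678,280),(293,350)]]);print([np.linalg.norm(B[k]-B[k-1]).round(4) for k in range(4)])
y=(B[1]-B[0])+(B[2]-B[3]);print('yaw',np.degrees(np.arctan2(-y[0],y[1])),'C',B.mean(0))
ax=np.array([.5513,-.0943])
for n,u,v,z in[('post',384,225,.088),('discL',271,213,.02),('discR',504,213,.02),('pintop',385,347,.088),('pinbase',386,314,.048),('line out',284,262,.02),('line in',335,238,.02),('padn',597,134,.08),('padf',612,240,.08),('gauge',674,175,.054)]:
    p=f(u,v,z);d=p-ax;print(n,p.round(4),'r',np.hypot(*d).round(4),'ang',np.degrees(np.arctan2(d[1],d[0])).round(1))
s=monitor.observe();R=np.array(s['ee_rot']);print(s['time_s'],s['eef_pos'],R[:,1])
E
```

```text
[np.float64(0.144), np.float64(0.2614), np.float64(0.1473), np.float64(0.2602)]
yaw -14.67270358399122 C [ 0.56596316 -0.04037103]
post [ 0.5508 -0.0938] r 0.0007 ang 137.1
discL [ 0.5214 -0.1544] r 0.0671 ang -116.4
discR [ 0.5796 -0.0327] r 0.0678 ang 65.3
pintop [ 0.6005 -0.1174] r 0.0543 ang -25.1
pinbase [ 0.5976 -0.1162] r 0.0512 ang -25.4
line out [ 0.5506 -0.161 ] r 0.0667 ang -90.6
line in [ 0.5515 -0.1272] r 0.0329 ang -89.7
padn [0.5528 0.0131] r 0.1074 ang 89.2
padf [0.6021 0.0014] r 0.1083 ang 62.1
gauge [0.5924 0.0628] r 0.1624 ang 75.4
2.45 [ 0.59876025 -0.11098492  0.16514918] [4.29998311e-01 9.02829467e-01 6.37003162e-04]
```

Emit:
carry_out(commands=[0,0,0,-0.3,-0.3,2,0.6,0,0,0,-0.3,-0.3,3,0.6,0,0,0,-0.3,-0.3,3,0.6,0,0,0,-0.3,-0.3,3,0.6,0,0,0,-0.3,-0.3,3,0.6])

```text
time_s: 2.95
eef_pos: [0.5999, -0.1159, 0.1346]
ee_rot: [[-0.902, 0.431, 0.002], [0.431, 0.902, -0.001], [-0.002, 0.0, -1.0]]
wrist_force: [0.1, -1.3, -0.4]
grip_width: 0.0512
```

```bash
python3 - <<'E'
from h import *
s=monitor.observe();R=np.array(s['ee_rot']);p=np.array(s['eef_pos']);print(s['time_s'],p,s['joint_vel'].round(2),s['grip_width'])
print('shift',R.T@(np.array([.6008,-.1174,.076])-p)*100)
E
```

```text
2.95 [ 0.59990922 -0.11590369  0.13461794] [-0.11 -0.01 -0.02 -0.05 -0.16 -0.02] 0.051222746216877425
shift [-0.13218255 -0.09839565  5.8620643 ]
```

Emit:
carry_out(commands=[0,0,0,-0.13,-0.1,3,0.6,0,0,0,-0.13,-0.1,5.5,0.6,0,0,0,-0.13,-0.1,5.5,0.6,0,0,0,-0.13,-0.1,5.5,0.1,0,0,0,-0.13,-0.1,5.5,0.1,0,0,0,-0.13,-0.1,5.5,0.1,0,0,0,-0.13,-0.1,5.5,0.1,0,0,0,-0.13,-0.1,5.5,0.1], grip_force=20)

```text
time_s: 3.75
eef_pos: [0.6015, -0.1178, 0.0804]
ee_rot: [[-0.902, 0.431, 0.004], [0.431, 0.902, -0.001], [-0.004, 0.001, -1.0]]
wrist_force: [-0.9, 0.3, 6.0]
grip_width: 0.0109
```

```bash
python3 - <<'E'
from h import *
s=monitor.observe();R=np.array(s['ee_rot']);p=np.array(s['eef_pos']);print(s['time_s'],p,s['grip_width'],s['wrist_force'])
ax=np.array([.551,-.094]);d=p[:2]-ax;r=np.hypot(*d);a0=np.degrees(np.arctan2(d[1],d[0]));print(r,a0)
# arc rows to -90.8 deg, radius .055
a1=-91.;N=16
for k in range(1,N+1):
    a=np.radians(-25.2+(a1+25.2)*k/N);w=np.array([*(ax+.055*np.array([np.cos(a),np.sin(a)])),p[2]])-np.array([*(ax+.055*np.array([np.cos(np.radians(-25.2)),np.sin(np.radians(-25.2))])),p[2]])
    print(k,round(-(a-np.radians(-25.2)),3),(R.T@w*100).round(2))
E
```

```text
3.75 [ 0.60148035 -0.11780735  0.08043469] 0.010918311549304394 [-0.92090011  0.27132377  6.03671057]
0.05581268699035292 -25.249323860180247
1 0.072 [ 0.01 -0.39 -0.  ]
2 0.144 [ 0.05 -0.79 -0.  ]
3 0.215 [ 0.12 -1.18 -0.  ]
4 0.287 [ 0.22 -1.56 -0.  ]
5 0.359 [ 0.34 -1.93 -0.  ]
6 0.431 [ 0.49 -2.3  -0.  ]
7 0.502 [ 0.66 -2.65 -0.  ]
8 0.574 [ 0.86 -2.99 -0.01]
9 0.646 [ 1.09 -3.32 -0.01]
10 0.718 [ 1.34 -3.63 -0.01]
11 0.79 [ 1.6  -3.91 -0.01]
12 0.861 [ 1.89 -4.18 -0.01]
13 0.933 [ 2.2  -4.43 -0.01]
14 1.005 [ 2.52 -4.66 -0.01]
15 1.077 [ 2.86 -4.86 -0.01]
16 1.148 [ 3.22 -5.04 -0.02]
```

Emit:
carry_out(commands=[0,0,0.072,0.01,-0.39,-0.1,0.1,0,0,0.144,0.05,-0.79,-0.1,0.1,0,0,0.215,0.12,-1.18,-0.1,0.1,0,0,0.287,0.22,-1.56,-0.1,0.1,0,0,0.359,0.34,-1.93,-0.1,0.1,0,0,0.431,0.49,-2.3,-0.1,0.1,0,0,0.502,0.66,-2.65,-0.1,0.1,0,0,0.574,0.86,-2.99,-0.1,0.1])

```text
time_s: 4.55
eef_pos: [0.581, -0.1407, 0.0805]
ee_rot: [[-0.521, 0.854, 0.005], [0.854, 0.521, -0.0], [-0.003, 0.004, -1.0]]
wrist_force: [3.2, 1.4, 1.6]
grip_width: 0.011
```

Emit:
carry_out(commands=[0,0,0.072,0.01,-0.39,0,0.1,0,0,0.144,0.05,-0.79,0,0.1,0,0,0.215,0.12,-1.18,0,0.1,0,0,0.287,0.22,-1.56,0,0.1,0,0,0.359,0.34,-1.93,0,0.1,0,0,0.431,0.49,-2.3,0,0.1,0,0,0.502,0.66,-2.65,0,0.1,0,0,0.574,0.86,-2.99,0,0.1])

```text
time_s: 5.35
eef_pos: [0.5513, -0.1487, 0.0805]
ee_rot: [[0.027, 1.0, 0.005], [1.0, -0.027, -0.0], [0.0, 0.005, -1.0]]
wrist_force: [4.7, 3.2, 0.6]
grip_width: 0.0112
```

Emit:
carry_out(commands=[0,0,0,0,0,0,0.1,0,0,0,0,0,0,0.1])

```text
time_s: 5.55
eef_pos: [0.5507, -0.1488, 0.0804]
ee_rot: [[0.022, 1.0, 0.003], [1.0, -0.022, -0.0], [-0.0, 0.003, -1.0]]
wrist_force: [3.1, 3.2, 3.7]
grip_width: 0.0108
```

```bash
python3 - <<'E'
from h import *
s=monitor.observe();R=np.array(s['ee_rot']);p=np.array(s['eef_pos']);print(s['time_s'],p,R[:,1],s['grip_width'],s['wrist_force'])
d=p[:2]-[.551,-.094];print(np.hypot(*d),np.degrees(np.arctan2(d[1],d[0])))
im=imaging.camera('wrist');cv2.imwrite('pics/w3b.png',cv2.resize(im,(800,600)))
E
```

```text
5.55 [ 0.55069411 -0.14879506  0.08040816] [ 0.99975663 -0.02181867  0.0032583 ] 0.010824523433888521 [3.08629292 3.17614574 3.74697129]
0.054795912829952366 -90.31984313584859
```

View pics/w3b.png

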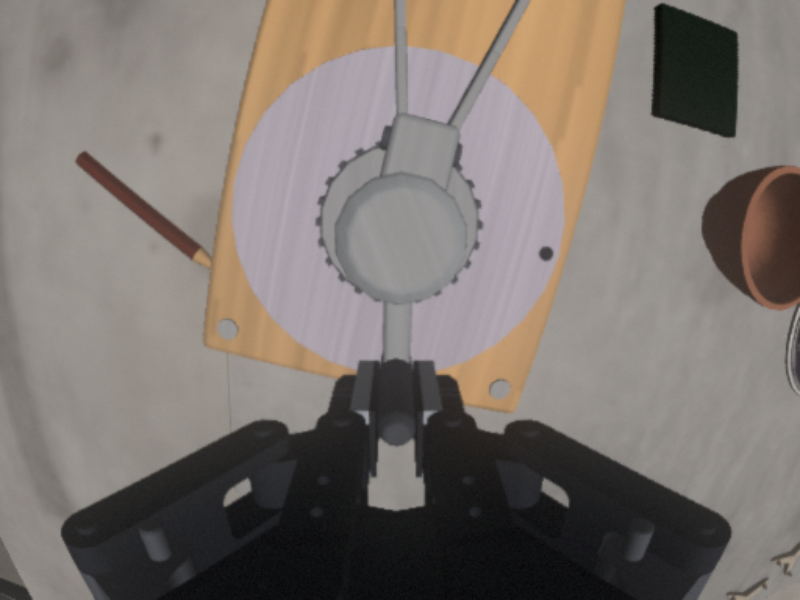

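The wrist view shows the pin (397,400) held between the fingers, with its arm covering the line. The measured pin angle is −90.3° against −90.5° for the line. Releasing it and rising.

Emit:
carry_out(commands=[0,0,0,0,0,0,0.5,0,0,0,0,0,0,0.5,0,0,0,0,0,0,0.5,0,0,0,0,0,0,0.5,0,0,0,0,0,-4,0.5,0,0,0,0,0,-8,0.6,0,0,0,0,0,-12,0.8,0,0,0,0,0,-12,1])

```text
time_s: 6.4
eef_pos: [0.5532, -0.1509, 0.2064]
ee_rot: [[0.023, 1.0, 0.012], [1.0, -0.023, -0.006], [-0.005, 0.012, -1.0]]
wrist_force: [0.4, 0.2, 1.4]
grip_width: 0.0781
```

```bash
python3 - <<'E'
from h import *
import pickle
s=monitor.observe();R=np.array(s['ee_rot']);p=np.array(s['eef_pos']);print(s['time_s'],p,R[:,:2],s['grip_width'])
# squeeze point estimate: midway of pads on stand line
y=np.array([np.cos(np.radians(75.4)),np.sin(np.radians(75.4))]);ax=np.array([.551,-.094])
g=np.array([.592,.063]);sq=g-.057*y;print('sq est',sq,'pads mid',(.5528+.6021)/2,(.0131+.0014)/2)
print('shift to .2 z', R.T@(np.array([*sq,.2])-p)*100)
E
```

```text
6.4 [ 0.55320231 -0.15085186  0.20642101] [[ 0.02287987  0.99966503]
 [ 0.99972343 -0.02281202]
 [-0.00543916  0.01222484]] 0.07808416402294124
sq est [0.57763205 0.00784058] pads mid 0.57745 0.00725
shift to .2 z [15.92424226  2.07229574  0.58087168]
```

Emit:
carry_out(commands=[0,0,0.1,5,1,0,1,0,0,0.2,10,2,0,1,0,0,0.232,14,2,1,1,0,0,0.232,15.9,2.1,2,1,0,0,0.232,15.9,2.1,2,1,0,0,0.232,15.9,2.1,2,1,0,0,0.232,15.9,2.1,2,1])

```text
time_s: 7.1
eef_pos: [0.5741, 0.0083, 0.1794]
ee_rot: [[0.253, 0.967, 0.0], [0.967, -0.253, -0.001], [-0.001, 0.0, -1.0]]
wrist_force: [0.6, -0.3, 0.9]
grip_width: 0.0855
```

```bash
python3 - <<'E'
from h import *
import pickle
s=monitor.observe();R=np.array(s['ee_rot']);p=np.array(s['eef_pos']);print(s['time_s'],p,R[:,1],s['grip_width'])
i=imaging.camera_info('wrist');im=imaging.camera('wrist');pickle.dump(i,open('w4.pkl','wb'))
cv2.imwrite('pics/w4.png',im);cv2.imwrite('pics/w4b.png',cv2.resize(im,(800,600),interpolation=cv2.INTER_CUBIC))
E
```

```text
7.1 [0.57408583 0.00831409 0.17943855] [ 9.67378334e-01 -2.53335678e-01  4.39816347e-04] 0.08550933537744707
```

View pics/w4b.png

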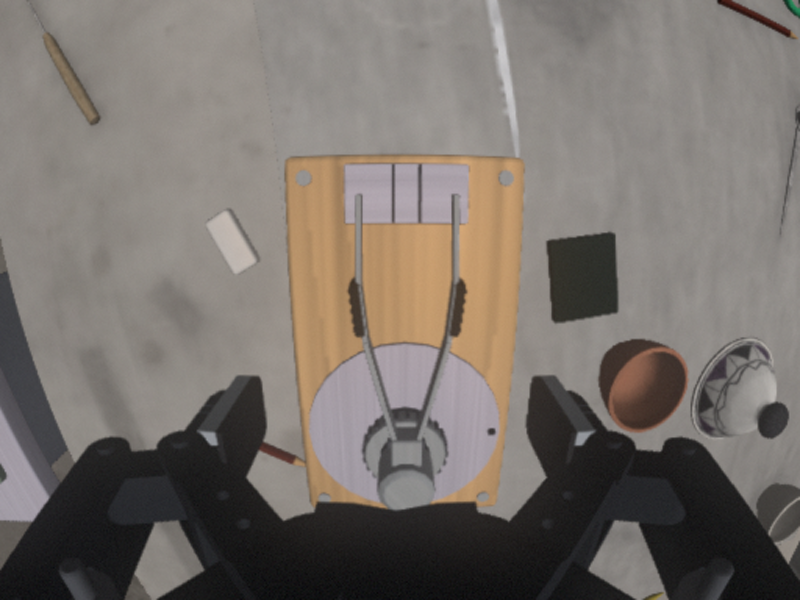

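Seen from above: pads at (357,309) and (458,308), gauge lines centred at (406,193), post at (405,485). The stand is aligned with the tool. A small sideways correction is needed.

```bash
python3 - <<'E'
from h import *
import pickle
i=pickle.load(open('w4.pkl','rb'));f=lambda u,v,z:onz(i,u*.64,v*.64,z,True)
n,fr=f(357,309,.0795),f(458,308,.0795);m=(n+fr)/2;g=f(406.5,193,.054)
print(n,fr,np.linalg.norm(n-fr),m,g,(g-m)[:2],np.degrees(np.arctan2(*(g-m)[1::-1])))
tn,tf=f(358,196,.078),f(457,196,.078);print('tips',np.linalg.norm(tn-tf))
s=monitor.observe();R=np.array(s['ee_rot']);p=np.array(s['eef_pos']);print(s['time_s'],p)
print('shift',R.T@(np.array([m[0],m[1],.074])-p)*100)
E
```

```text
[0.55508135 0.01692176 0.0795    ] [0.60379237 0.00473501 0.0795    ] 0.050212352359776356 [0.57943686 0.01082838 0.0795    ] [0.59322707 0.06462104 0.054     ] [0.01379021 0.05379265] 75.62138016868195
tips 0.04707942198481404
7.15 [0.57422246 0.00817886 0.17965333]
shift [ 0.39212964  0.42847095 10.56555721]
```

Emit:
carry_out(commands=[0,0,0,0.2,0.38,2,1,0,0,0,0.2,0.38,6,1,0,0,0,0.2,0.38,9,1,0,0,0,0.2,0.38,10.4,1,0,0,0,0.2,0.38,10.4,1,0,0,0,0.2,0.38,10.4,0.85,0,0,0,0.2,0.38,10.4,0.75,0,0,0,0.2,0.38,10.4,0.75], grip_force=20)

```text
time_s: 7.95
eef_pos: [0.5797, 0.0103, 0.0773]
ee_rot: [[0.252, 0.968, 0.004], [0.968, -0.252, -0.0], [0.0, 0.004, -1.0]]
wrist_force: [-0.3, 0.7, 0.4]
grip_width: 0.064
```

```bash
python3 - <<'E'
from h import *
import pickle
s=monitor.observe();R=np.array(s['ee_rot']);p=np.array(s['eef_pos']);print(s['time_s'],p,R[:,1],s['grip_width'],s['wrist_force'])
i=imaging.camera_info('wrist');im=imaging.camera('wrist');pickle.dump(i,open('w5.pkl','wb'))
cv2.imwrite('pics/w5.png',im);cv2.imwrite('pics/w5b.png',cv2.resize(im,(800,600),interpolation=cv2.INTER_CUBIC))
E
```

```text
7.95 [0.57965729 0.0102638  0.07732764] [ 0.96763599 -0.25232115  0.00382417] 0.0640302707610954 [-0.29350599  0.69338952  0.40430032]
```

View pics/w5b.png

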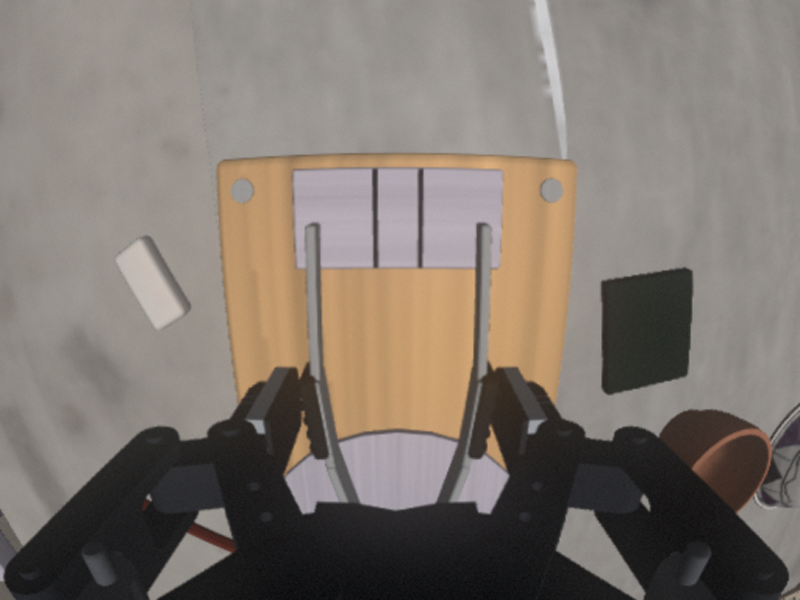

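Fingers straddle the pads and are well centred: tips at 313 and 484, lines at 375 and 421. Inner tip faces 319–478 (159 px) correspond to the 44 mm rest gap, so 14 mm ≈ 51 px. I'll squeeze in stages.

Emit:
carry_out(commands=[0,0,0,0,0,0,0.7,0,0,0,0,0,0,0.65,0,0,0,0,0,0,0.6,0,0,0,0,0,0,0.56,0,0,0,0,0,0,0.53,0,0,0,0,0,0,0.51,0,0,0,0,0,0,0.51,0,0,0,0,0,0,0.51], grip_force=20)

```text
time_s: 8.8
eef_pos: [0.5785, 0.0106, 0.0756]
ee_rot: [[0.252, 0.968, 0.001], [0.968, -0.252, 0.0], [0.0, 0.001, -1.0]]
wrist_force: [1.7, 0.3, 4.5]
grip_width: 0.0435
```

```bash
cat > gap.py <<'E'
from h import *
import sys
s=monitor.observe();print(s['time_s'],s['eef_pos'],s['grip_width'],s['wrist_force'])
im=imaging.camera('wrist');cv2.imwrite(f'pics/g{sys.argv[1]}.png',im);
def legs(im):
    # grey legs against wood, rows just below the gauge plate
    hsv=cv2.cvtColor(im,cv2.COLOR_BGR2HSV);o=[]
    for r in range(176,186,3):
        g=np.where(hsv[r,150:360,1]<60)[0]+150;o.append([(int(a[0]),int(a[-1])) for a in np.split(g,np.where(np.diff(g)>1)[0]+1) if len(a)>2])
    return o
print('ref',legs(cv2.imread('pics/w5.png')));print('now',legs(im))
cv2.imwrite(f'pics/g{sys.argv[1]}b.png',cv2.resize(im[80:300,100:400],(800,587),interpolation=cv2.INTER_CUBIC))
E
python3 gap.py 1
```

```text
8.8 [0.57846897 0.01058356 0.07556494] 0.04350559313275325 [1.67028771 0.26262824 4.50813373]
ref [[(196, 204), (305, 313)], [(196, 204), (305, 313)], [(196, 204), (305, 313)], [(196, 204), (305, 313)]]
now [[(214, 221), (283, 289)], [(214, 221), (283, 289)], [(214, 221), (283, 290)], [(214, 220), (284, 290)]]
```

View pics/g1b.png

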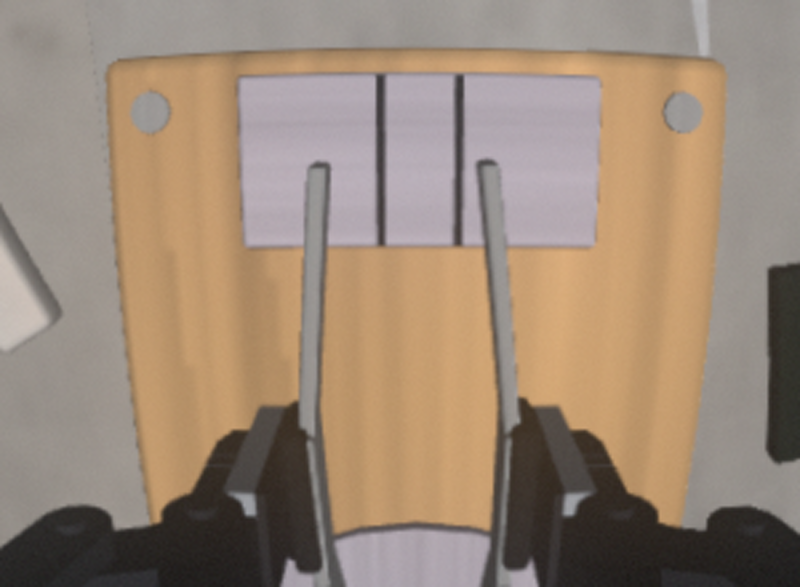

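Now the tips are at crop x 329–479, about a 24 mm gap at 43.5 mm width. I still need −6.2 mm of width (opening ≈0.437), plus a small +y shift to even out the legs.

Emit:
carry_out(commands=[0,0,0,0,0.05,0,0.495,0,0,0,0,0.1,0,0.48,0,0,0,0,0.15,0,0.465,0,0,0,0,0.15,0,0.45,0,0,0,0,0.15,0,0.445,0,0,0,0,0.15,0,0.44,0,0,0,0,0.15,0,0.44,0,0,0,0,0.15,0,0.44], grip_force=20)

```text
time_s: 9.65
eef_pos: [0.5796, 0.0103, 0.0753]
ee_rot: [[0.252, 0.968, 0.0], [0.968, -0.252, 0.0], [0.0, 0.0, -1.0]]
wrist_force: [2.0, 1.9, 5.5]
grip_width: 0.0377
```

```bash
python3 gap.py 2; python3 - <<'E'
from h import *
im=imaging.camera('scene');cv2.imwrite('pics/s2b.png',cv2.resize(im[140:230,190:310],(800,600),interpolation=cv2.INTER_CUBIC))
E
```

```text
9.65 [0.57963902 0.01026602 0.07534337] 0.037689503709534625 [2.0415849  1.94664564 5.46123914]
ref [[(196, 204), (305, 313)], [(196, 204), (305, 313)], [(196, 204), (305, 313)], [(196, 204), (305, 313)]]
now [[(224, 230), (274, 281)], [(224, 230), (275, 281)], [(224, 230), (275, 281)], [(223, 229), (275, 282)]]
```

View pics/g2b.png

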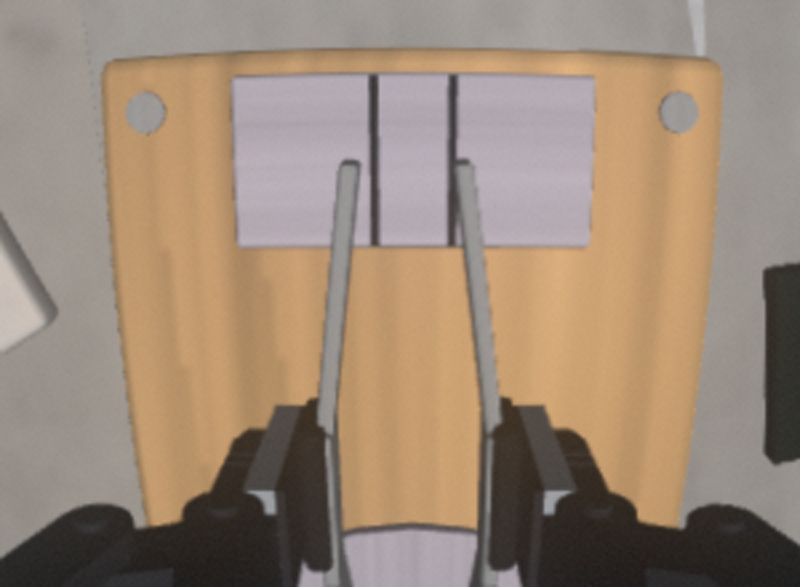

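View pics/s2b.png

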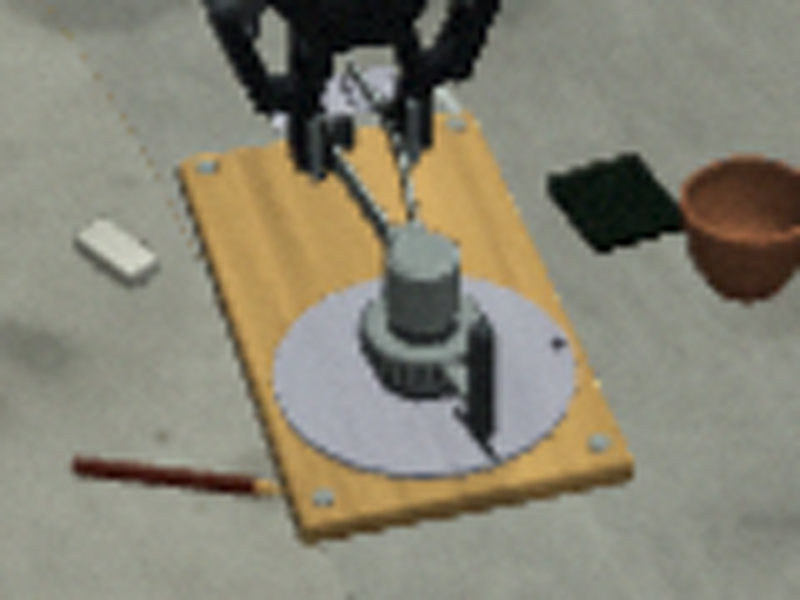

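```bash
python3 - <<'E'
from h import *
sc=imaging.camera_info('scene');ax=np.array([.551,-.094])
def show(n,x,y,z):print(n,((P(sc,[x,y,z])[0]-[190,140])*6.667).round(0))
show('post',*ax,.089)
for a in(1.1,1.2,1.35,1.5,1.6):
    t=np.radians(-14.6)-a;c,s=np.cos(t),np.sin(t)
    for r,z in((.055,.088),(.055,.045),(.055,.034),(.055,.02),(.03,.02),(.067,.02)):show((a,r,z),ax[0]+r*c,ax[1]+r*s,z)
E
```

```text
post [414. 245.]
(1.1, 0.055, 0.088) [501. 308.]
(1.1, 0.055, 0.045) [501. 384.]
(1.1, 0.055, 0.034) [501. 403.]
(1.1, 0.055, 0.02) [501. 426.]
(1.1, 0.03, 0.02) [462. 398.]
(1.1, 0.067, 0.02) [519. 440.]
(1.2, 0.055, 0.088) [491. 313.]
(1.2, 0.055, 0.045) [491. 389.]
(1.2, 0.055, 0.034) [491. 408.]
(1.2, 0.055, 0.02) [491. 432.]
(1.2, 0.03, 0.02) [457. 401.]
(1.2, 0.067, 0.02) [508. 447.]
(1.35, 0.055, 0.088) [475. 320.]
(1.35, 0.055, 0.045) [475. 396.]
(1.35, 0.055, 0.034) [475. 415.]
(1.35, 0.055, 0.02) [475. 439.]
(1.35, 0.03, 0.02) [448. 405.]
(1.35, 0.067, 0.02) [488. 456.]
(1.5, 0.055, 0.088) [457. 325.]
(1.5, 0.055, 0.045) [457. 401.]
(1.5, 0.055, 0.034) [457. 420.]
(1.5, 0.055, 0.02) [458. 444.]
(1.5, 0.03, 0.02) [439. 408.]
(1.5, 0.067, 0.02) [467. 462.]
(1.6, 0.055, 0.088) [444. 328.]
(1.6, 0.055, 0.045) [445. 404.]
(1.6, 0.055, 0.034) [445. 423.]
(1.6, 0.055, 0.02) [445. 447.]
(1.6, 0.03, 0.02) [432. 409.]
(1.6, 0.067, 0.02) [452. 465.]
```

Scene view: pin at x≈482 and line end at (497,460). Both match the predicted locked pose (1.35 rad) with the same small offset. The tip gap is now 36 px ≈ 15.5 mm, so I'll close slightly more and hold.

Emit:
carry_out(commands=[0,0,0,0,0,0,0.435,0,0,0,0,0,0,0.43,0,0,0,0,0,0,0.43,0,0,0,0,0,0,0.43,0,0,0,0,0,0,0.43,0,0,0,0,0,0,0.43,0,0,0,0,0,0,0.43,0,0,0,0,0,0,0.43])

```text
time_s: 10.55
eef_pos: [0.5797, 0.0103, 0.0754]
ee_rot: [[0.252, 0.968, 0.0], [0.968, -0.252, 0.0], [0.0, 0.0, -1.0]]
wrist_force: [1.8, 1.3, 5.1]
grip_width: 0.0368
```

Emit:
carry_out(commands=[0,0,0,0,0,0,0.43,0,0,0,0,0,0,0.43,0,0,0,0,0,0,0.43,0,0,0,0,0,0,0.43,0,0,0,0,0,0,0.43,0,0,0,0,0,0,0.43,0,0,0,0,0,0,0.43,0,0,0,0,0,0,0.43])

```text
time_s: 11.35
eef_pos: [0.5797, 0.0103, 0.0754]
ee_rot: [[0.252, 0.968, 0.0], [0.968, -0.252, 0.0], [0.0, 0.0, -1.0]]
wrist_force: [2.0, 1.4, 5.6]
grip_width: 0.0369
```

```bash
python3 gap.py 3
```

```text
11.35 [0.57971646 0.01032656 0.07537999] 0.036870167003416346 [2.04447296 1.4115857  5.6239615 ]
ref [[(196, 204), (305, 313)], [(196, 204), (305, 313)], [(196, 204), (305, 313)], [(196, 204), (305, 313)]]
now [[(226, 232), (273, 279)], [(225, 231), (273, 279)], [(225, 231), (274, 280)], [(225, 231), (274, 280)]]
```

View pics/g3b.png

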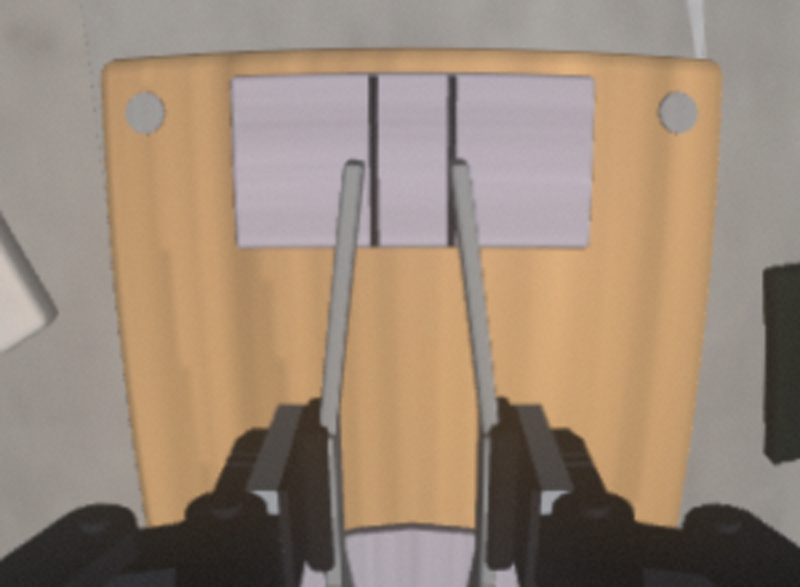

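```bash
python3 -c "
from plant import job,monitor
print(job.finish_job());s=monitor.observe();print(s['time_s'],s['grip_width'],s['wrist_force'])"
```

```text
the job is handed in; nothing more can be done
None
the job is handed in; nothing more can be done
```

I turned the lock ring by its pin to the long line and let the pin go. Then I squeezed the tweezers by their pads to about 14 mm at the tips. I held them there steadily for about 1.5 s and handed the job in at about 11.4 s, still holding. No verdict is reported.

- **Lock ring:** before release, the pin was at −90.3° against −90.5° for the line. That is about 1.32 rad by the stand's measured orientation. The scene picture taken after release showed the pin over the line.
- **Tip gap:** the last wrist picture gave 14.2 mm when scaled from the rest gap, but 13.0–13.5 mm when scaled from the gauge plate and its lines. They disagree by about 1 mm, but all are within the 11–17 mm allowed.
- **Grip:** the opening stayed at 36.8–36.9 mm. Both fingers visibly touch both legs, but I could not measure the force on each leg separately. The wrist force was about 6 N.
- **Other things on the table:** the eraser, tile, cup and pencil looked undisturbed in the late pictures, though I did not measure them. I did not check the masking tape or the brush again; the arm stayed clear of them.

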